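Slide a finished rapid test out of its rack and off the bench into the waste bin

ROBOT

A 7-joint arm with a two-finger parallel gripper is mounted at the origin on the work surface. World frame = base frame: x ahead of the robot, y to its left, z up, the work surface at z = 0. Lengths are in m, angles in rad, forces in N, time in s.
With the tool pointing down it reaches from about 0.35 to 0.9 m from the base axis. Payload 7.2 kg.
Tool frame: the origin (TCP) lies midway between the tips of the shut fingers; the grasp point (between the pads) lies 19 mm behind it; z points along the fingers, y is the direction in which the jaws open and shut (so a half turn about z gives the same grasp; the last joint's range is limited). The gripper opens to 85 mm and grips with 20 to 120 N. Pads are 22 mm wide; open, the fingers measure 114 mm over their backs; the gripper's body (76 mm by 85 mm) begins 54 mm behind the grasp point. The pads swing forward as they close: fully open they stand 13 mm farther back than shut.
Start: joints at [1.087, 0.411, -0.013, 1.596, 0.006, 1.134, -0.082], TCP at [0.252, -0.572, 0.231] pointing down, gripper open.
Joint ranges: [-2.95, 2.95], [-0.29, 1.99], [-1.47, 1.44], [0.14, 2.54], [-1.03, 4.17], [0.13, 1.85], [-2.86, 2.86]. Speed limits (rad/s): [2.39, 2.39, 3.01, 3.01, 3.14, 3.14, 3.14].

INTERFACE

Orientations are given as a rotation vector (axis times angle).
In Python, from workcell import robot, capture, camera_info, order gives the robot as it stands. The module is installed in compiled form; this text tells all that it offers.
- The arm moves only by the tool carry_out, never from a script. Its argument "rows" is a list of rows, each an object of numbers: "dx", "dy", "dz": the shift along the tool's x, y, z in mm; "ax", "ay", "az": the turn, a rotation vector about the tool's x, y, z in degrees; "hand": the finger opening in mm, from 0 to 85.4. A call has 1 to 20 rows; each row shifts and turns the commanded pose from where the row before left it, along the tool's axes as they then stand; what a row does not reach is not made up. A row lasts 1/10 s, in which the tool goes at most 50 mm and 8.59 degrees, less where a joint would pass 70% of its speed; a pose out of reach is approached as far as the arm can. A call with a gripper value outside its range is refused whole. The fingers move at their own pace and stop on an object; "grip_force" is the grip in N (left out, the last holds). Time passes only in rows, so rows that do not move let the fingers close. It gives the time, the measured TCP pose, the force and the opening at its end, in the units of the state.
- robot.get_state(): the state, without advancing time (a new reading comes with each control period).
- capture(name): name is "side" or "top"; returns (picture, depth): 420x560x3 uint8, blue, green, red; 420x560 float32, m along the optical axis (not along the pixel's ray), 0 where there is no reading.
- camera_info(name): a dict with "vertical_fov" (degrees; the focal length in pixels is half the picture's height over the tangent of half this angle, whatever the lens; pixels are square), "cx", "cy" (the principal point, pixels), "D" ([k1, k2, p1, p2, k3] as OpenCV has them; the pictures are not rectified), "pose" (4x4, takes a point from camera to world coordinates). Camera axes: x right, y down, z forward; pixel columns grow to the right and rows downward; lengths in m; the calibration is good to about 2 mm. A picture is of the moment at which its call begins. camera_info takes no time and is no camera call.
- order.finish_job(): hands the job in, once; it reports no verdict.
The state is a dict: "clock": time; "qpos": joint angles; "joint_velocities": joint speeds; "effort": joint torques, N m; "position": TCP position; "orientation": TCP orientation; "force": force on the tool from outside, world axes, zero at the start; "torque": the same for the moment, N m; "gripper_width": opening from 0.0 (shut) to 1.0 (fully open).
Only numpy, scipy, OpenCV 4.12 (cv2) and the standard library are available. Lean on these libraries where they do the work, as an engineer would, in place of code of your own. Each camera call takes 0.05 s, during which the arm holds its last target.

TASK

The flat test cassette in the lane rack is finished. Press on it lightly with the fingertips, slide it out of its lane and across the bench without lifting it, and push it off the right-hand bench edge so that it drops into the waste bin hanging below. Press gently, because the plastic shell cracks, and leave the two cup-topped tests in the rack and the other things on the bench where they are.

Things in the scene. Friction and masses are not known exactly. Their poses are not given: they have to be found in the camera images.
- flat_cassette: The finished test: plain white plastic slab 24 x 70 x 6 mm (x, y, z), 10 to 20 g, its flat top printed with a narrow window, a small flush well and thumb ridges. Origin: centre of its underside; z up, y along it, +y end towards the rack's back wall. It lies in any of the three lanes, 1 to 8 mm off the back wall. It cracks when the robot bears on it with over 20 N (push and drag together).
- flat_top (a point): Centre of the flat cassette's top face, 6 mm above its underside. It is smooth: to drag it by friction against the lane's spring the fingertips must press on its top with about 6 to 10 N, on the bench with 3 N or more. It is hard, so force builds up at once: touch down slower than 8 mm/s. Pressing 10 to 20 mm behind the middle (its +y half) keeps it under control to the edge.
- cup_cassette_a: A test still running: the same white slab, 24 x 70 x 6 mm, but with a round cup of 21 mm diameter standing 10 mm above the middle of its top. Origin at the centre of its underside, axes as the flat cassette's. Stays in its lane (within 10 mm).
- cup_cassette_b: The other running test, the same as cup_cassette_a. Stays in its lane (within 10 mm).
- rack: Fixed grey lane rack, 136 (x) by 90 mm (y). Origin: centre of the underside of its 3 mm floor plate, held 1 to 5 mm above the bench by screw feet (varies). Three lanes along y at x = -40, 0, +40 mm, 26 mm wide, from the back wall (inner face y = +37 mm, top 21 mm above the origin) to the open mouth at y = -45 mm. Rib tops are 7.3 mm, a cassette's top 9 mm above the origin.
- rack_mouth (a point): Middle of the front edge of the rack's floor, on its upper face (rack x = 0, y = -45, z = 3 mm). Here the floor ends in a step of 4 to 8 mm down to the bench. A small leaf spring in each lane, 27 mm behind the mouth, pinches the cassette sideways with about 3 N until its tail has passed. From the mouth to the right-hand bench edge the bench is open, 130 to 210 mm.
- bin: Fixed grey open-topped waste bin hanging below the right-hand bench edge, 168 x 168 x 120 mm outside, walls 4 mm. Origin: centre of its underside, axes along the world's; rim 120 mm above the origin, 45 mm below the bench top. Its place along the edge varies. Its near wall is 22 to 30 mm in under the bench, so the mouth is open from the edge to about 135 mm out.
- bench_edge (a point): A point on the upper corner of the bench's right-hand edge. The edge is straight and runs along the world's x axis; the bench top (world z = 0) ends there and the bin side is towards -y.
- dropper_bottle: Small white dropper bottle, 30 mm diameter, 55 mm tall, standing on the bench on the robot's side of the open strip. Origin at the centre of its underside. Leave it standing there.
- bench_timer: Black square timer, 60 x 60 x 16 mm, lying on the bench beyond the open strip. Origin at the centre of its underside. Leave it there.
- tip_box: Blue pipette-tip box, 122 x 84 x 48 mm, behind the rack. Origin at the centre of its underside. Leave it there.
- tube_rack: White tube rack with capped tubes, 100 x 200 mm, 89 mm tall, behind the rack. Origin at the centre of its underside. Leave it there.
There are look-alikes about, which are no part of the job. Of the things shaped like the flat_cassette, the white one is meant.

How it is judged:
By the outcome, as a careful person would: the job done as asked, in the order asked, and still so for the second after the job is handed in, with the robot touching nothing.
It also fails if it takes over 72 s, if anything falls off the work surface, if the arm or the gripper's body presses on something with over 40 N, if the wrist force passes 120 N, or if a joint passes its speed limit or range.

## Working session

There is one attempt and no reset: what is moved stays moved. The work goes in short steps, Python scripts to look and compute and a tool call to move; the robot and the scene stay as the last step left them, time stands still between calls to the robot, and variables do not carry over. Pictures are saved under pics/ and viewed, and the job is handed in when it is done.

Besides the shell and the picture viewer there is one more tool, called after ">>>" by a JSON object that holds its "api" and its "payload", one argument or row to a line. carry_out: Moves the arm, as the interface text tells. Its arguments: {"type":"object","properties":{"rows":{"type":"array"},"grip_force":{"type":"number"}},"required":["rows"]}

```bash
mkdir -p pics
python3 - <<'E'
from workcell import robot,capture,camera_info
import cv2,numpy as np
s=robot.get_state();print(s)
for n in("top","side"):
    p,d=capture(n);cv2.imwrite(f"pics/{n}0.png",p);np.save(f"pics/{n}0.npy",d);i=camera_info(n);print(n,i)
E
```

```text
{'clock': 0.0, 'qpos': array([ 1.08681768,  0.41190283, -0.01267304,  1.59705174,  0.00561256,
        1.13430504, -0.08219621]), 'joint_velocities': array([ 1.14579949e-04, -5.24046568e-04,  3.73484440e-04,  2.95170405e-04,
        5.38618638e-04,  1.49960538e-03, -7.38440541e-05]), 'effort': array([-5.56982322e-04, -6.00627995e+01,  6.81644417e-01, -2.99409539e+01,
        1.37716136e-02,  1.06259194e-02, -6.14035798e-05]), 'position': array([ 0.25217341, -0.57132125,  0.23044831]), 'orientation': array([-3.07242354e+00, -6.48084294e-01,  7.45991828e-04]), 'force': array([-0.15983411, -0.29753012, -0.23897583]), 'torque': array([-0.01632675,  0.00699296,  0.01767376]), 'gripper_width': 0.999988889884058}
top {'vertical_fov': 46.10893228853839, 'cx': 277.24183792363806, 'cy': 208.19310569655298, 'D': array([-0.15187799,  0.        ,  0.        ,  0.        ,  0.        ]), 'pose': array([[ 0.01483716, -0.99865421,  0.04969545,  0.48324313],
       [-0.99988361, -0.0146421 ,  0.00428679, -0.11755255],
       [-0.00355338, -0.04975327, -0.99875522,  1.03779694],
       [ 0.        ,  0.        ,  0.        ,  1.        ]])}
side {'vertical_fov': 45.83388165473717, 'cx': 275.573259258737, 'cy': 214.82809138941508, 'D': array([-0.18524901,  0.        ,  0.        ,  0.        ,  0.        ]), 'pose': array([[ 0.996965  , -0.04947183,  0.06011097,  0.47563869],
       [-0.07727307, -0.53492123,  0.84136089, -0.8848354 ],
       [-0.00946903, -0.84345232, -0.53712058,  0.44299035],
       [ 0.        ,  0.        ,  0.        ,  1.        ]])}
```

View pics/top0.png

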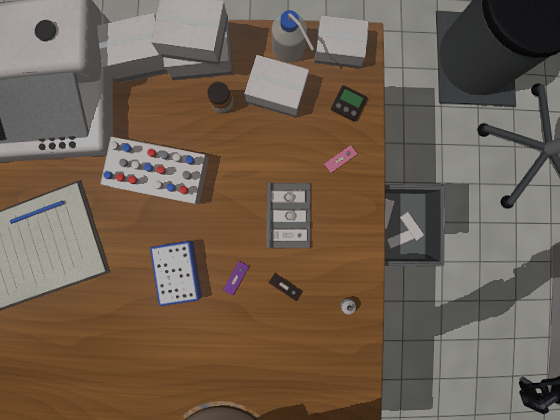

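View pics/side0.png

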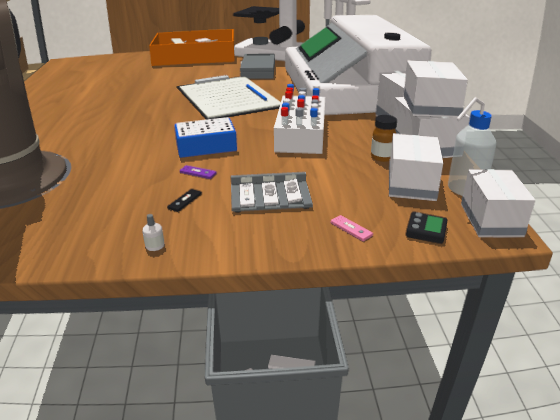

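```bash
cat > h.py <<'E'
import numpy as np,cv2
from workcell import robot,capture,camera_info
def K(n):
    i=camera_info(n);f=210/np.tan(np.radians(i['vertical_fov']/2))
    return np.array([[f,0,i['cx']],[0,f,i['cy']],[0,0,1.]]),i['D'],i['pose']
def ray(n,uv,z):
    k,D,T=K(n);p=cv2.undistortPoints(np.array(uv,float).reshape(-1,1,2),k,D)[:,0]
    d=np.c_[p,np.ones(len(p))]@T[:3,:3].T;o=T[:3,3]
    return o+d*((z-o[2])/d[:,2])[:,None]
def proj(n,P):
    k,D,T=K(n);R=T[:3,:3].T
    return cv2.projectPoints(np.array(P,float).reshape(-1,1,3),cv2.Rodrigues(R)[0],-R@T[:3,3],k,D)[0][:,0]
def crop(n,p,x,y,w,h,s,out): cv2.imwrite(out,cv2.resize(p[y:y+h,x:x+w],None,fx=s,fy=s,interpolation=cv2.INTER_CUBIC))
E
python3 - <<'E'
from h import *
t=cv2.imread('pics/top0.png');s=cv2.imread('pics/side0.png')
a=cv2.resize(t[175:255,255:400],None,fx=5.5,fy=5.5,interpolation=cv2.INTER_CUBIC)[:, :800];cv2.imwrite('pics/tc.png',a)
crop('side',s,220,165,100,55,8,'pics/sc.png')
k,D,T=K('top');d=np.load('pics/top0.npy')
def pt(u,v):
    p=cv2.undistortPoints(np.array([[[u,v]]],float),k,D)[0,0];return T[:3,:3]@(np.r_[p,1]*d[v,u])+T[:3,3]
for u,v in[(290,236),(276,236),(303,236),(300,197),(320,220),(350,220),(375,220),(382,200),(388,150),(415,250),(348,304),(298,226),(290,226)]:print((u,v),pt(u,v).round(4))
E
```

```text
(290, 236) [ 0.4769 -0.1405  0.0138]
(276, 236) [ 0.4764 -0.1114  0.0129]
(303, 236) [ 0.4773 -0.1674  0.0135]
(300, 197) [ 0.5582 -0.1601  0.0145]
(320, 220) [ 0.5114 -0.2036 -0.0014]
(350, 220) [ 0.5123 -0.2676 -0.005 ]
(375, 220) [ 0.513  -0.3206 -0.0021]
(382, 200) [ 5.556e-01 -3.351e-01 -4.000e-04]
(388, 150) [ 0.792  -0.5136 -0.7454]
(415, 250) [ 0.4452 -0.4514 -0.1599]
(348, 304) [ 0.3407 -0.2595  0.038 ]
(298, 226) [ 0.4978 -0.1568  0.0136]
(290, 226) [ 0.4976 -0.1402  0.0125]
```

View pics/tc.png

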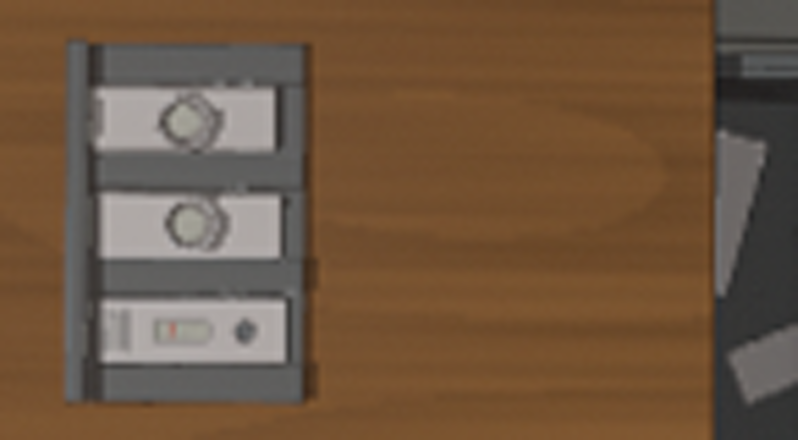

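View pics/sc.png

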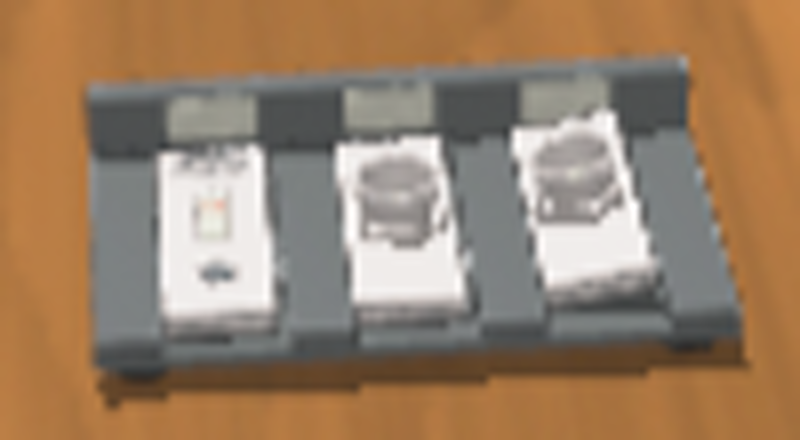

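Run:
```python
from h import *
t=cv2.imread('pics/top0.png');s=cv2.imread('pics/side0.png')
hsv=cv2.cvtColor(t,cv2.COLOR_BGR2HSV)
m=((hsv[...,1]<60)&(hsv[...,2]>120)).astype(np.uint8); m[:, :262]=0;m[:,318:]=0;m[:180]=0;m[255:]=0
n,l,st,c=cv2.connectedComponentsWithStats(m)
for i in range(1,n):
  if st[i,4]>100:
    r=cv2.minAreaRect(cv2.findContours((l==i).astype(np.uint8),0,2)[0][0]); b=cv2.boxPoints(r)
    print(st[i],r); print(ray('top',b,.0135).round(4).tolist(), ray('top',[c[i]],.0135)[0].round(4))
g=((hsv[...,1]<70)).astype(np.uint8); g[:, :255]=0;g[:,325:]=0;g[:170]=0;g[262:]=0
g=cv2.morphologyEx(g,cv2.MORPH_OPEN,np.ones((5,5)))
r=cv2.minAreaRect(max(cv2.findContours(g,0,2)[0],key=cv2.contourArea));b=cv2.boxPoints(r);print('rack',r,b.tolist(),ray('top',b,.0105).round(4).tolist())
# bench edge
for v in(120,160,200,230,260,300,340):
    row=hsv[v,340:420,1].astype(int);u=340+np.argmax(row<70);print(v,u,ray('top',[[u-.5,v]],0)[0].round(4))
print('bin',ray('top',[[440,185],[440,264],[444,185],[444,264]],-.045).round(3).tolist())
```

```text
[272 190  33  13 345] ((288.0, 196.0), (32.0, 12.0), 0.0)
[[0.5469, -0.1021, 0.0135], [0.572, -0.1017, 0.0135], [0.573, -0.1683, 0.0135], [0.5479, -0.1686, 0.0135]] [ 0.5596 -0.1359  0.0135]
[273 210  33  12 366] ((289.0, 215.5), (11.0, 32.0), 90.0)
[[0.5303, -0.1044, 0.0135], [0.5313, -0.1709, 0.0135], [0.5084, -0.1712, 0.0135], [0.5075, -0.1047, 0.0135]] [ 0.5192 -0.1376  0.0135]
[273 229  34  12 384] ((289.5, 234.5), (11.0, 33.0), 90.0)
[[0.4909, -0.105, 0.0135], [0.4919, -0.1735, 0.0135], [0.469, -0.1738, 0.0135], [0.4681, -0.1053, 0.0135]] [ 0.4799 -0.1396  0.0135]
rack ((288.0, 215.0), (64.0, 42.0), 90.0) [[267.0, 183.0], [309.0, 183.0], [309.0, 247.0], [267.0, 247.0]] [[0.5868, -0.0909, 0.0105], [0.5881, -0.1788, 0.0105], [0.4545, -0.1804, 0.0105], [0.4533, -0.0931, 0.0105]]
120 385 [ 0.7281 -0.3408  0.    ]
160 340 [ 0.6393 -0.2438  0.    ]
200 385 [ 0.5556 -0.3404  0.    ]
230 385 [ 0.492  -0.3407  0.    ]
260 385 [ 0.4287 -0.3413  0.    ]
300 342 [ 0.3437 -0.251   0.    ]
340 384 [ 0.259 -0.342  0.   ]
bin [[0.594, -0.476, -0.045], [0.418, -0.477, -0.045], [0.595, -0.486, -0.045], [0.418, -0.486, -0.045]]
```

Run:
```python
from h import *
t=cv2.imread('pics/top0.png');crop('top',t,370,170,85,110,7,'pics/b.png')
```

```text
(no output)
```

View pics/b.png

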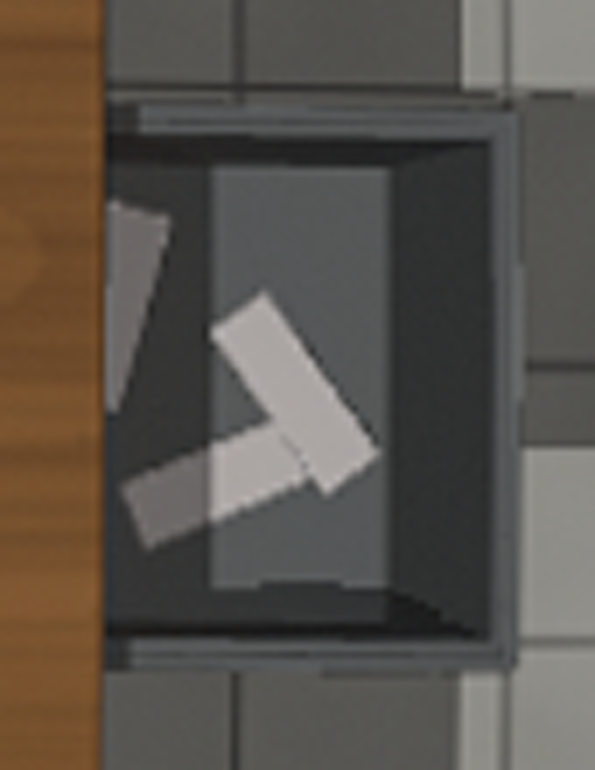

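Run:
```python
from h import *
t=cv2.imread('pics/top0.png').astype(float)
# front edge of rack: blue-channel/red-blue contrast
c=cv2.GaussianBlur(t[...,2]-t[...,0],(3,3),0)
P=[]
for v in range(186,245):
    seg=c[v,303:318]; k=np.argmax(seg>25); 
    if k>0: u=303+k-1+(25-seg[k-1])/(seg[k]-seg[k-1]); P.append((u,v))
W=ray('top',P,.0075);a=np.polyfit(W[:,0],W[:,1],1);r=W[:,1]-np.polyval(a,W[:,0]);g=abs(r)<2*np.median(abs(r))+1e-4;a=np.polyfit(W[g,0],W[g,1],1);print('front yaw deg',np.degrees(np.arctan(a[0])),'y at .52',np.polyval(a,.52),r.std())
P=[]
for v in range(186,245):
    seg=c[v,260:275][::-1]; k=np.argmax(seg>25)
    if k>0: u=274-(k-1+(25-seg[k-1])/(seg[k]-seg[k-1])); P.append((u,v))
W=ray('top',P,.024);a=np.polyfit(W[:,0],W[:,1],1);print('back yaw',np.degrees(np.arctan(a[0])),'y at .52',np.polyval(a,.52))
# cassette long edges
b=cv2.GaussianBlur(t.mean(2),(3,3),0)
for name,rows in(('hi x',range(224,234)),('lo x',range(236,246))):
    P=[]
    for u in range(276,303):
        seg=b[rows.start:rows.stop,u]; gr=np.diff(seg); 
        k=np.argmax(abs(gr)); w=abs(gr[max(0,k-1):k+2]); P.append((u,rows.start+.5+(np.arange(max(0,k-1),max(0,k-1)+len(w))*w).sum()/w.sum()))
    W=ray('top',P,.0135);a=np.polyfit(W[:,1],W[:,0],1);print(name,'dx/dy deg',np.degrees(np.arctan(a[0])),'x at -.14',np.polyval(a,-.14),(W[:,0]-np.polyval(a,W[:,1])).std())
```

```text
front yaw deg 0.575632126797086 y at .52 -0.18161013921127464 0.0001803155440244914
back yaw 0.4871456536165108 y at .52 -0.09162085096151412
hi x dx/dy deg -0.789499733648136 x at -.14 0.49099266519604745 0.00018882879219974858
lo x dx/dy deg -0.8278561780713883 x at -.14 0.46789249244326764 3.555100485883376e-05
```

>>> {"api": "carry_out", "payload": {
  "rows": [
    {"dx": 28,"dy": -22.5,"hand": 0},
    {"dx": 28,"dy": -22.5},
    {"dx": 28,"dy": -22.5},
    {"dx": 28,"dy": -22.5},
    {"dx": 28,"dy": -22.5},
    {"dx": 28,"dy": -22.5},
    {"dx": 28,"dy": -22.5},
    {"dx": 28,"dy": -22.5},
    {"dx": 28,"dy": -22.5},
    {"dx": 28,"dy": -22.5},
    {"dx": 28,"dy": -22.5},
    {"dx": 28,"dy": -22.5},
    {"dx": 28,"dy": -22.5},
    {"dx": 24,"dy": -22.5},
    {"az": 6},
    {"az": 6},
    {"az": 6},
    {"az": 6},
    {"az": 0}
  ],
  "grip_force": 30
}}

```text
validation failed for argument at $.ro...
```

>>> {"api": "carry_out", "payload": {
  "rows": [
    {"dx": 28,"dy": -22.5,"dz": 0,"ax": 0,"ay": 0,"az": 0,"hand": 0},
    {"dx": 28,"dy": -22.5,"dz": 0,"ax": 0,"ay": 0,"az": 0,"hand": 0}
  ],
  "grip_force": 30
}}

```text
clock: 0.3
position: [0.2849, -0.5075, 0.2304]
orientation: [-3.074, -0.645, 0.001]
force: [0.8, 1.3, -0.3]
gripper_width: 0.694
```

>>> {"api": "carry_out", "payload": {
  "rows": [
    {"dx": 27.6,"dy": -22.6,"dz": 10,"ax": 0,"ay": 0,"az": 0,"hand": 0},
    {"dx": 27.6,"dy": -22.6,"dz": 10,"ax": 0,"ay": 0,"az": 0,"hand": 0},
    {"dx": 27.6,"dy": -22.6,"dz": 10,"ax": 0,"ay": 0,"az": 0,"hand": 0},
    {"dx": 27.6,"dy": -22.6,"dz": 10,"ax": 0,"ay": 0,"az": 0,"hand": 0},
    {"dx": 27.6,"dy": -22.6,"dz": 10,"ax": 0,"ay": 0,"az": 0,"hand": 0},
    {"dx": 27.6,"dy": -22.6,"dz": 10,"ax": 0,"ay": 0,"az": 0,"hand": 0},
    {"dx": 27.6,"dy": -22.6,"dz": 10,"ax": 0,"ay": 0,"az": 0,"hand": 0},
    {"dx": 27.6,"dy": -22.6,"dz": 10,"ax": 0,"ay": 0,"az": 0,"hand": 0},
    {"dx": 27.6,"dy": -22.6,"dz": 10,"ax": 0,"ay": 0,"az": 0,"hand": 0},
    {"dx": 27.6,"dy": -22.6,"dz": 10,"ax": 0,"ay": 0,"az": 0,"hand": 0},
    {"dx": 27.6,"dy": -22.6,"dz": 10,"ax": 0,"ay": 0,"az": 0,"hand": 0},
    {"dx": 27.6,"dy": -22.6,"dz": 10,"ax": 0,"ay": 0,"az": 0,"hand": 0},
    {"dx": 0,"dy": 0,"dz": 10,"ax": 0,"ay": 0,"az": 5.8,"hand": 0},
    {"dx": 0,"dy": 0,"dz": 10,"ax": 0,"ay": 0,"az": 5.8,"hand": 0},
    {"dx": 0,"dy": 0,"dz": 10,"ax": 0,"ay": 0,"az": 5.8,"hand": 0},
    {"dx": 0,"dy": 0,"dz": 10,"ax": 0,"ay": 0,"az": 5.7,"hand": 0},
    {"dx": 0,"dy": 0,"dz": 0,"ax": 0,"ay": 0,"az": 0,"hand": 0},
    {"dx": 0,"dy": 0,"dz": 0,"ax": 0,"ay": 0,"az": 0,"hand": 0}
  ]
}}

```text
clock: 2.1
position: [0.4788, -0.126, 0.0712]
orientation: [-3.141, -0.025, 0.001]
force: [0.1, 0.3, 0.3]
gripper_width: 0.004
```

>>> {"api": "carry_out", "payload": {
  "rows": [
    {"dx": 0.5,"dy": 0,"dz": 6,"ax": 0,"ay": 0,"az": 0.2,"hand": 0},
    {"dx": 0,"dy": 0,"dz": 8,"ax": 0,"ay": 0,"az": 0,"hand": 0},
    {"dx": 0,"dy": 0,"dz": 8,"ax": 0,"ay": 0,"az": 0,"hand": 0},
    {"dx": 0,"dy": 0,"dz": 8,"ax": 0,"ay": 0,"az": 0,"hand": 0},
    {"dx": 0,"dy": 0,"dz": 6,"ax": 0,"ay": 0,"az": 0,"hand": 0},
    {"dx": 0,"dy": 0,"dz": 6,"ax": 0,"ay": 0,"az": 0,"hand": 0},
    {"dx": 0,"dy": 0,"dz": 4,"ax": 0,"ay": 0,"az": 0,"hand": 0},
    {"dx": 0,"dy": 0,"dz": 2,"ax": 0,"ay": 0,"az": 0,"hand": 0},
    {"dx": 0,"dy": 0,"dz": 0,"ax": 0,"ay": 0,"az": 0,"hand": 0},
    {"dx": 0,"dy": 0,"dz": 0,"ax": 0,"ay": 0,"az": 0,"hand": 0}
  ]
}}

```text
clock: 3.1
position: [0.4796, -0.1261, 0.0234]
orientation: [3.141, 0.014, 0.001]
force: [0.5, 0.1, -0.3]
gripper_width: 0.002
```

Run:
```python
from h import *
print(robot.get_state()['position'],robot.get_state()['force'])
s,_=capture('side');t,_=capture('top')
a=cv2.resize(s[130:230,200:330],None,fx=4.5,fy=4.5,interpolation=2);cv2.imwrite('pics/s1.png',a)
cv2.imwrite('pics/t1.png',cv2.resize(t[170:260,240:400],None,fx=5,fy=5,interpolation=2))
```

```text
[ 0.47959538 -0.12610942  0.02343991] [ 0.52053701  0.06365773 -0.30057347]
```

View pics/s1.png

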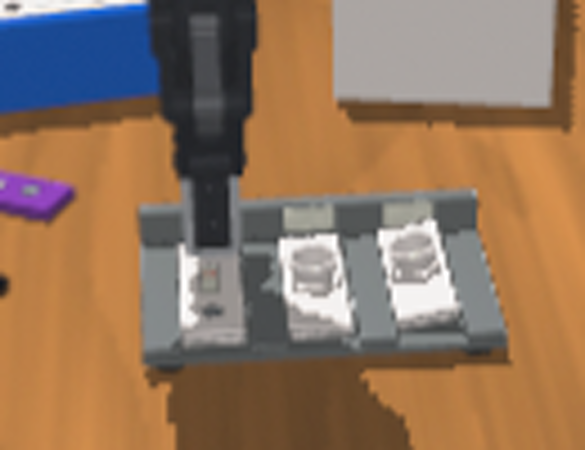

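View pics/t1.png

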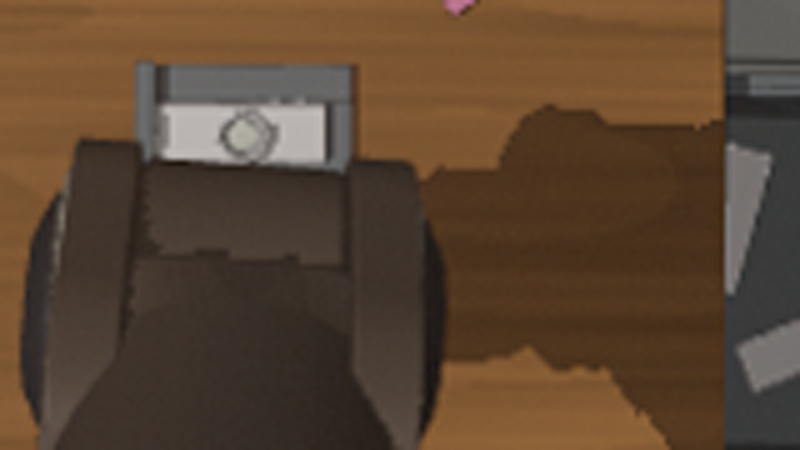

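>>> {"api": "carry_out", "payload": {
  "rows": [
    {"dx": 0,"dy": 0,"dz": 1,"ax": 0,"ay": 0,"az": 0,"hand": 0},
    {"dx": 0,"dy": 0,"dz": 1,"ax": 0,"ay": 0,"az": 0,"hand": 0},
    {"dx": 0,"dy": 0,"dz": 1,"ax": 0,"ay": 0,"az": 0,"hand": 0},
    {"dx": 0,"dy": 0,"dz": 1,"ax": 0,"ay": 0,"az": 0,"hand": 0},
    {"dx": 0,"dy": 0,"dz": 1,"ax": 0,"ay": 0,"az": 0,"hand": 0},
    {"dx": 0,"dy": 0,"dz": 0.5,"ax": 0,"ay": 0,"az": 0,"hand": 0},
    {"dx": 0,"dy": 0,"dz": 0.5,"ax": 0,"ay": 0,"az": 0,"hand": 0},
    {"dx": 0,"dy": 0,"dz": 0.5,"ax": 0,"ay": 0,"az": 0,"hand": 0},
    {"dx": 0,"dy": 0,"dz": 0.5,"ax": 0,"ay": 0,"az": 0,"hand": 0}
  ]
}}

```text
clock: 4.1
position: [0.4794, -0.1261, 0.0163]
orientation: [3.142, 0.014, 0.0]
force: [-0.5, -0.6, -0.0]
gripper_width: 0.002
```

>>> {"api": "carry_out", "payload": {
  "rows": [
    {"dx": 0,"dy": 0,"dz": 0.4,"ax": 0,"ay": 0,"az": 0,"hand": 0},
    {"dx": 0,"dy": 0,"dz": 0.4,"ax": 0,"ay": 0,"az": 0,"hand": 0}
  ]
}}

```text
clock: 4.3
position: [0.4794, -0.1261, 0.0155]
orientation: [3.142, 0.014, 0.0]
force: [-0.7, 0.4, 0.2]
gripper_width: -0.001
```

>>> {"api": "carry_out", "payload": {
  "rows": [
    {"dx": 0,"dy": 0,"dz": 0.4,"ax": 0,"ay": 0,"az": 0,"hand": 0},
    {"dx": 0,"dy": 0,"dz": 0.4,"ax": 0,"ay": 0,"az": 0,"hand": 0}
  ]
}}

```text
clock: 4.5
position: [0.4794, -0.1261, 0.0147]
orientation: [3.142, 0.014, -0.0]
force: [-0.5, -1.1, -0.9]
gripper_width: -0.002
```

>>> {"api": "carry_out", "payload": {
  "rows": [
    {"dx": 0,"dy": 0,"dz": 0.3,"ax": 0,"ay": 0,"az": 0,"hand": 0},
    {"dx": 0,"dy": 0,"dz": 0.3,"ax": 0,"ay": 0,"az": 0,"hand": 0}
  ]
}}

```text
clock: 4.7
position: [0.4795, -0.1261, 0.0141]
orientation: [3.142, 0.014, 0.0]
force: [-0.1, 0.5, 1.7]
gripper_width: -0.0
```

>>> {"api": "carry_out", "payload": {
  "rows": [
    {"dx": 0,"dy": 0,"dz": 0.2,"ax": 0,"ay": 0,"az": 0,"hand": 0},
    {"dx": 0,"dy": 0,"dz": 0,"ax": 0,"ay": 0,"az": 0,"hand": 0}
  ]
}}

```text
clock: 4.9
position: [0.4795, -0.1261, 0.0141]
orientation: [3.141, 0.014, 0.0]
force: [-0.1, 0.5, 4.7]
gripper_width: 0.002
```

>>> {"api": "carry_out", "payload": {
  "rows": [
    {"dx": 0,"dy": 0,"dz": 0.2,"ax": 0,"ay": 0,"az": 0,"hand": 0},
    {"dx": 0,"dy": 0,"dz": 0,"ax": 0,"ay": 0,"az": 0,"hand": 0},
    {"dx": 0,"dy": 0,"dz": 0,"ax": 0,"ay": 0,"az": 0,"hand": 0}
  ]
}}

```text
clock: 5.2
position: [0.4795, -0.1261, 0.0141]
orientation: [3.141, 0.014, 0.0]
force: [-1.2, 1.1, 7.5]
gripper_width: 0.004
```

>>> {"api": "carry_out", "payload": {
  "rows": [
    {"dx": 0,"dy": 0.7,"dz": 0,"ax": 0,"ay": 0,"az": 0,"hand": 0},
    {"dx": 0,"dy": 1.5,"dz": 0,"ax": 0,"ay": 0,"az": 0,"hand": 0},
    {"dx": 0,"dy": 2,"dz": 0,"ax": 0,"ay": 0,"az": 0,"hand": 0},
    {"dx": 0,"dy": 2,"dz": 0,"ax": 0,"ay": 0,"az": 0,"hand": 0}
  ]
}}

```text
clock: 5.6
position: [0.4801, -0.1314, 0.0141]
orientation: [-3.141, -0.016, -0.002]
force: [0.1, 3.6, 4.9]
gripper_width: 0.001
```

Run:
```python
from h import *
for i in range(2):
  s,_=capture('side');print(robot.get_state()['force'])
cv2.imwrite('pics/s2.png',cv2.resize(s[130:230,200:330],None,fx=5,fy=5,interpolation=2))
```

```text
[0.36702388 1.73201175 4.56929173]
[-0.73187442  2.88670688  5.09838013]
```

View pics/s2.png

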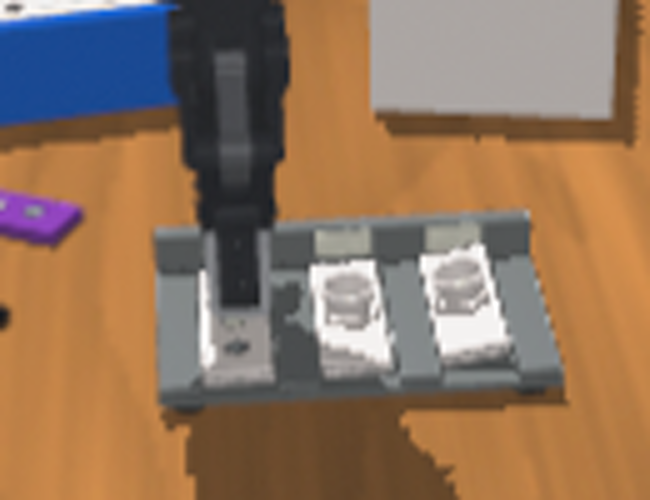

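>>> {"api": "carry_out", "payload": {
  "rows": [
    {"dx": 0,"dy": 0,"dz": -2,"ax": 0,"ay": 0,"az": 0,"hand": 0},
    {"dx": 0,"dy": -4,"dz": 0,"ax": 0,"ay": 0,"az": 0,"hand": 0},
    {"dx": 0,"dy": -4,"dz": 0,"ax": 0,"ay": 0,"az": 0,"hand": 0},
    {"dx": 0,"dy": 0,"dz": 0.4,"ax": 0,"ay": 0,"az": 0,"hand": 0},
    {"dx": 0,"dy": 0,"dz": 0.4,"ax": 0,"ay": 0,"az": 0,"hand": 0},
    {"dx": 0,"dy": 0,"dz": 0.4,"ax": 0,"ay": 0,"az": 0,"hand": 0},
    {"dx": 0,"dy": 0,"dz": 0.3,"ax": 0,"ay": 0,"az": 0,"hand": 0},
    {"dx": 0,"dy": 0,"dz": 0.3,"ax": 0,"ay": 0,"az": 0,"hand": 0},
    {"dx": 0,"dy": 0,"dz": 0.2,"ax": 0,"ay": 0,"az": 0,"hand": 0},
    {"dx": 0,"dy": 0,"dz": 0,"ax": 0,"ay": 0,"az": 0,"hand": 0},
    {"dx": 0,"dy": 0,"dz": 0,"ax": 0,"ay": 0,"az": 0,"hand": 0}
  ]
}}

```text
clock: 6.8
position: [0.4794, -0.1244, 0.0141]
orientation: [3.141, 0.014, 0.0]
force: [-2.3, 0.3, 6.5]
gripper_width: -0.004
```

>>> {"api": "carry_out", "payload": {
  "rows": [
    {"dx": 0,"dy": 0,"dz": 0.15,"ax": 0,"ay": 0,"az": 0,"hand": 0},
    {"dx": 0,"dy": 0,"dz": 0.1,"ax": 0,"ay": 0,"az": 0,"hand": 0},
    {"dx": 0,"dy": 0,"dz": 0,"ax": 0,"ay": 0,"az": 0,"hand": 0}
  ]
}}

```text
clock: 7.1
position: [0.4794, -0.1245, 0.014]
orientation: [3.141, 0.014, 0.0]
force: [-1.8, 0.4, 8.6]
gripper_width: -0.001
```

>>> {"api": "carry_out", "payload": {
  "rows": [
    {"dx": 0,"dy": 0.5,"dz": 0,"ax": 0,"ay": 0,"az": 0,"hand": 0},
    {"dx": 0,"dy": 0.5,"dz": 0,"ax": 0,"ay": 0,"az": 0,"hand": 0},
    {"dx": 0,"dy": 1,"dz": 0,"ax": 0,"ay": 0,"az": 0,"hand": 0},
    {"dx": 0,"dy": 1,"dz": 0,"ax": 0,"ay": 0,"az": 0,"hand": 0}
  ]
}}

```text
clock: 7.5
position: [0.4798, -0.1261, 0.014]
orientation: [-3.14, -0.016, -0.001]
force: [-0.4, 5.2, 9.1]
gripper_width: 0.002
```

Run:
```python
from h import *
for i in range(2):
  s,_=capture('side');print(robot.get_state()['force'],robot.get_state()['position'])
cv2.imwrite('pics/s3.png',cv2.resize(s[130:230,200:330],None,fx=5,fy=5,interpolation=2))
```

```text
[-1.90434616  4.52303036  7.91927103] [ 0.47983949 -0.12638446  0.01405921]
[-1.00908394  2.45427856  9.28510219] [ 0.47982015 -0.1264231   0.0140361 ]
```

View pics/s3.png

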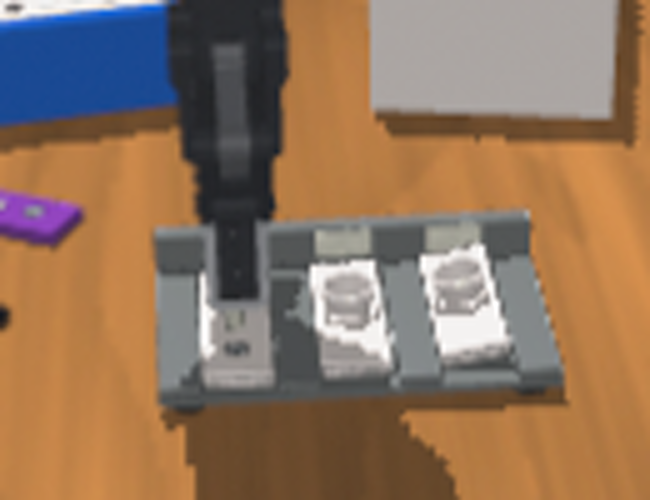

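>>> {"api": "carry_out", "payload": {
  "rows": [
    {"dx": 0,"dy": 1,"dz": 0,"ax": 0,"ay": 0,"az": 0,"hand": 0},
    {"dx": 0,"dy": 1.5,"dz": 0,"ax": 0,"ay": 0,"az": 0,"hand": 0},
    {"dx": 0,"dy": 1.5,"dz": 0,"ax": 0,"ay": 0,"az": 0,"hand": 0},
    {"dx": 0,"dy": 1.5,"dz": 0,"ax": 0,"ay": 0,"az": 0,"hand": 0},
    {"dx": 0,"dy": 1.5,"dz": 0,"ax": 0,"ay": 0,"az": 0,"hand": 0}
  ]
}}

```text
clock: 8.1
position: [0.4799, -0.1331, 0.014]
orientation: [-3.14, -0.016, -0.001]
force: [-2.4, 4.1, 9.4]
gripper_width: 0.003
```

Run:
```python
from h import *
for i in range(2):
  s,_=capture('side');print(robot.get_state()['force'],robot.get_state()['position'])
cv2.imwrite('pics/s4.png',cv2.resize(s[130:230,200:330],None,fx=5,fy=5,interpolation=2))
```

```text
[-1.9366122   3.68928578  8.66933412] [ 0.47987535 -0.13346622  0.01404346]
[-1.66501102  3.31167762  8.62073955] [ 0.47987292 -0.13353946  0.01403318]
```

View pics/s4.png

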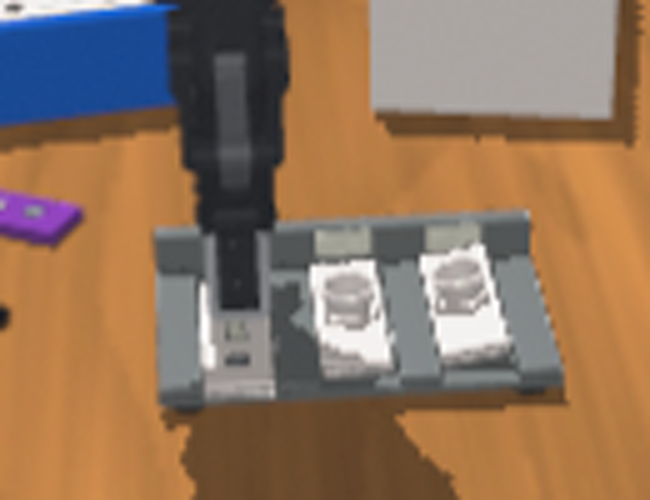

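>>> {"api": "carry_out", "payload": {
  "rows": [
    {"dx": 0,"dy": 1.5,"dz": 0,"ax": 0,"ay": 0,"az": 0,"hand": 0},
    {"dx": 0,"dy": 2,"dz": 0,"ax": 0,"ay": 0,"az": 0,"hand": 0},
    {"dx": 0,"dy": 2,"dz": 0,"ax": 0,"ay": 0,"az": 0,"hand": 0},
    {"dx": 0,"dy": 2,"dz": 0,"ax": 0,"ay": 0,"az": 0,"hand": 0},
    {"dx": 0,"dy": 2,"dz": 0,"ax": 0,"ay": 0,"az": 0,"hand": 0},
    {"dx": 0,"dy": 2,"dz": 0,"ax": 0,"ay": 0,"az": 0,"hand": 0}
  ]
}}

```text
clock: 8.8
position: [0.4799, -0.1446, 0.014]
orientation: [-3.14, -0.016, -0.001]
force: [-1.8, 4.7, 9.5]
gripper_width: -0.001
```

>>> {"api": "carry_out", "payload": {
  "rows": [
    {"dx": 0,"dy": 2,"dz": 0,"ax": 0,"ay": 0,"az": 0,"hand": 0},
    {"dx": 0,"dy": 2,"dz": 0,"ax": 0,"ay": 0,"az": 0,"hand": 0},
    {"dx": 0,"dy": 2,"dz": 0,"ax": 0,"ay": 0,"az": 0,"hand": 0},
    {"dx": 0,"dy": 2,"dz": 0,"ax": 0,"ay": 0,"az": 0,"hand": 0},
    {"dx": 0,"dy": 2,"dz": 0,"ax": 0,"ay": 0,"az": 0,"hand": 0}
  ]
}}

```text
clock: 9.3
position: [0.4798, -0.1546, 0.0141]
orientation: [-3.14, -0.016, -0.0]
force: [-2.4, 4.4, 10.1]
gripper_width: -0.001
```

```bash
cat > look.py <<'E'
import sys
from h import *
s,_=capture('side');t,_=capture('top');st=robot.get_state();print(st['force'],st['position'])
cv2.imwrite(f'pics/s{sys.argv[1]}.png',cv2.resize(s[130:290,180:340],None,fx=3.7,fy=3.7,interpolation=2))
cv2.imwrite(f'pics/t{sys.argv[1]}.png',cv2.resize(t[170:270,250:400],None,fx=5,fy=5,interpolation=2))
E
python3 look.py 5
```

```text
[-2.07996518  3.04907801  9.72414455] [ 0.47986221 -0.15523564  0.01405907]
```

View pics/s5.png

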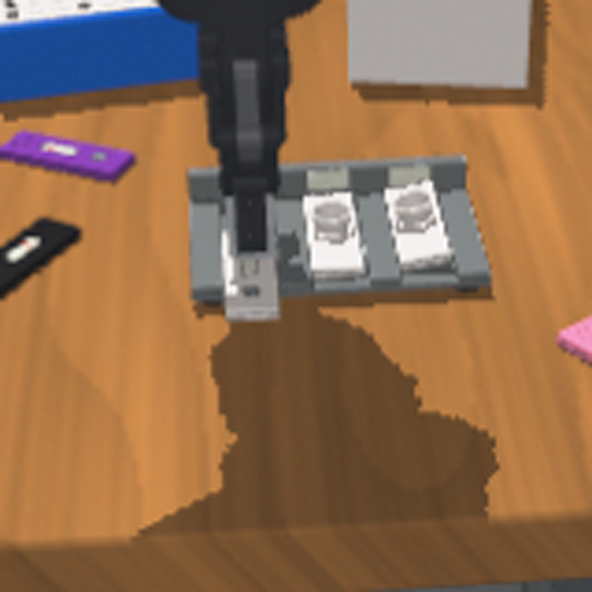

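>>> {"api": "carry_out", "payload": {
  "rows": [
    {"dx": -0.1,"dy": 1.5,"dz": 0,"ax": 0,"ay": 0,"az": 0,"hand": 0},
    {"dx": 0,"dy": 2,"dz": 0,"ax": 0,"ay": 0,"az": 0,"hand": 0},
    {"dx": 0,"dy": 2,"dz": 0,"ax": 0,"ay": 0,"az": 0,"hand": 0},
    {"dx": 0,"dy": 2,"dz": 0,"ax": 0,"ay": 0,"az": 0,"hand": 0},
    {"dx": 0,"dy": 2,"dz": 0,"ax": 0,"ay": 0,"az": 0,"hand": 0},
    {"dx": 0,"dy": 2,"dz": 0,"ax": 0,"ay": 0,"az": 0,"hand": 0}
  ]
}}

```text
clock: 10.0
position: [0.4801, -0.1661, 0.0141]
orientation: [-3.14, -0.016, -0.001]
force: [-1.0, 4.9, 8.8]
gripper_width: 0.004
```

>>> {"api": "carry_out", "payload": {
  "rows": [
    {"dx": 0,"dy": 2,"dz": 0,"ax": 0,"ay": 0,"az": 0,"hand": 0},
    {"dx": 0,"dy": 2,"dz": 0,"ax": 0,"ay": 0,"az": 0,"hand": 0},
    {"dx": 0,"dy": 2,"dz": 0,"ax": 0,"ay": 0,"az": 0,"hand": 0},
    {"dx": 0,"dy": 2,"dz": 0,"ax": 0,"ay": 0,"az": 0,"hand": 0}
  ]
}}

```text
clock: 10.4
position: [0.4806, -0.1744, 0.0141]
orientation: [-3.141, -0.016, -0.002]
force: [0.4, 4.3, 7.1]
gripper_width: 0.003
```

```bash
python3 look.py 6
```

```text
[-0.30223809  3.29634822  7.69342088] [ 0.48061969 -0.17479314  0.01403867]
```

View pics/s6.png

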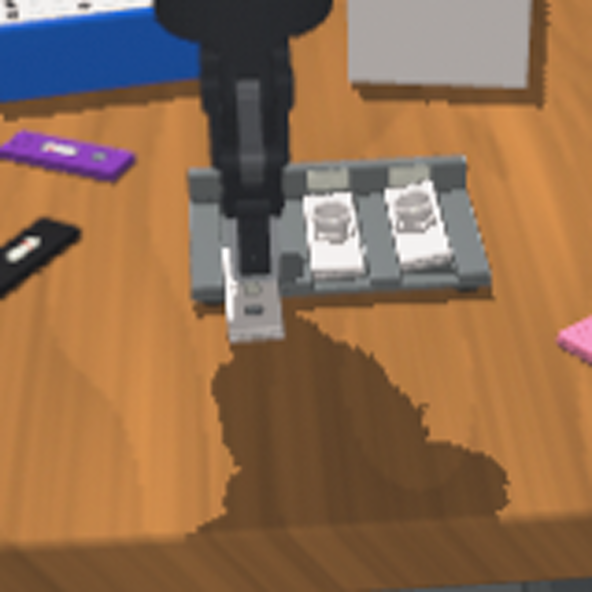

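View pics/t6.png

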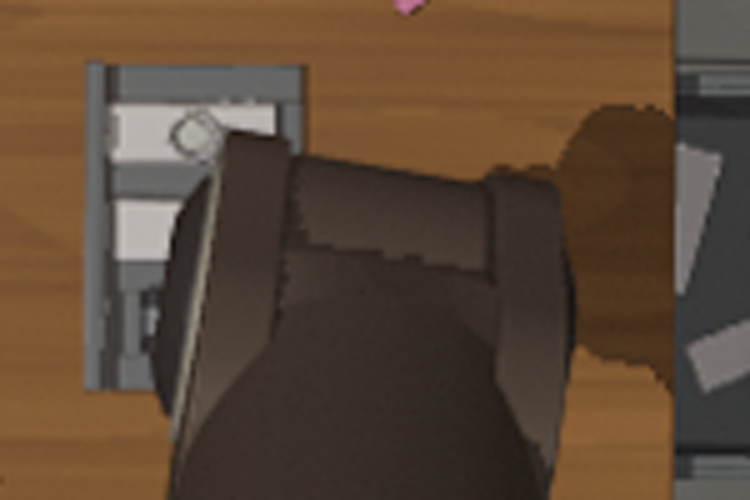

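Run:
```python
from h import *
# top front edge ~ row 331, bottom ~341 in crop s6 ; s5: 313/321
for r,z in((331,.014),(341,.008)):print('now',ray('side',[[180+256/3.7,130+r/3.7]],z)[0])
for r,z in((313,.014),(321,.008)):print('s5',ray('side',[[180+252/3.7,130+r/3.7]],z)[0])
```

```text
now [ 0.48089115 -0.22263863  0.014     ]
now [ 0.48070568 -0.22129947  0.008     ]
s5 [ 0.47962205 -0.20807756  0.014     ]
s5 [ 0.47947655 -0.20515858  0.008     ]
```

>>> {"api": "carry_out", "payload": {
  "rows": [
    {"dx": 0,"dy": 1,"dz": 0.1,"ax": 0,"ay": 0,"az": 0,"hand": 0},
    {"dx": 0,"dy": 1.5,"dz": 0,"ax": 0,"ay": 0,"az": 0,"hand": 0},
    {"dx": 0,"dy": 1.5,"dz": 0,"ax": 0,"ay": 0,"az": 0,"hand": 0},
    {"dx": 0,"dy": 1.5,"dz": 0,"ax": 0,"ay": 0,"az": 0,"hand": 0}
  ]
}}

```text
clock: 10.9
position: [0.4807, -0.1799, 0.014]
orientation: [-3.141, -0.016, -0.002]
force: [-0.6, 3.3, 7.1]
gripper_width: 0.002
```

```bash
python3 look.py 7
```

```text
[0.06795101 1.35970712 6.91667256] [ 0.48069993 -0.18058678  0.01401607]
```

View pics/s7.png

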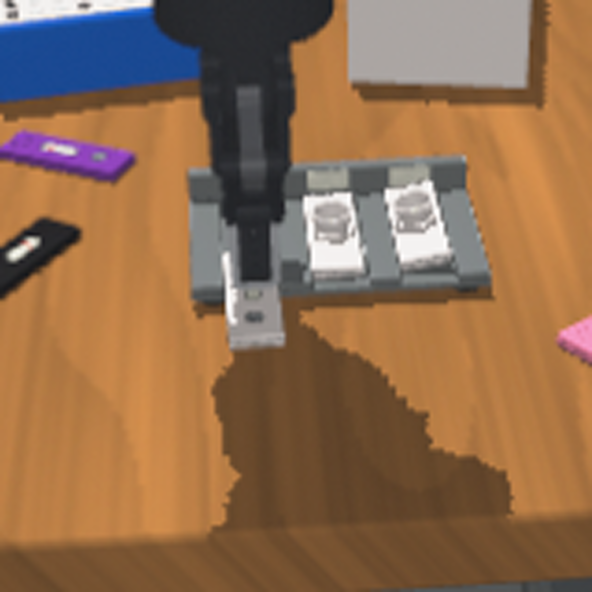

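>>> {"api": "carry_out", "payload": {
  "rows": [
    {"dx": 0,"dy": 1,"dz": -0.1,"ax": 0,"ay": 0,"az": 0,"hand": 0},
    {"dx": 0,"dy": 1.5,"dz": 0,"ax": 0,"ay": 0,"az": 0,"hand": 0},
    {"dx": 0,"dy": 1.5,"dz": 0,"ax": 0,"ay": 0,"az": 0,"hand": 0},
    {"dx": 0,"dy": 1.5,"dz": 0,"ax": 0,"ay": 0,"az": 0,"hand": 0}
  ]
}}

```text
clock: 11.4
position: [0.4806, -0.1863, 0.0139]
orientation: [3.141, 0.015, 0.002]
force: [-0.4, 0.7, 2.3]
gripper_width: 0.002
```

>>> {"api": "carry_out", "payload": {
  "rows": [
    {"dx": 0,"dy": 1.5,"dz": 0,"ax": 0,"ay": 0,"az": 0,"hand": 0},
    {"dx": 0,"dy": 1.5,"dz": 0,"ax": 0,"ay": 0,"az": 0,"hand": 0}
  ]
}}

```text
clock: 11.6
position: [0.4801, -0.1894, 0.0135]
orientation: [3.142, 0.014, 0.001]
force: [0.2, 0.6, 0.9]
gripper_width: 0.001
```

```bash
python3 look.py 8
```

```text
[ 0.57958725 -0.24615004  1.66241615] [ 0.479946   -0.18963589  0.01341041]
```

View pics/s8.png

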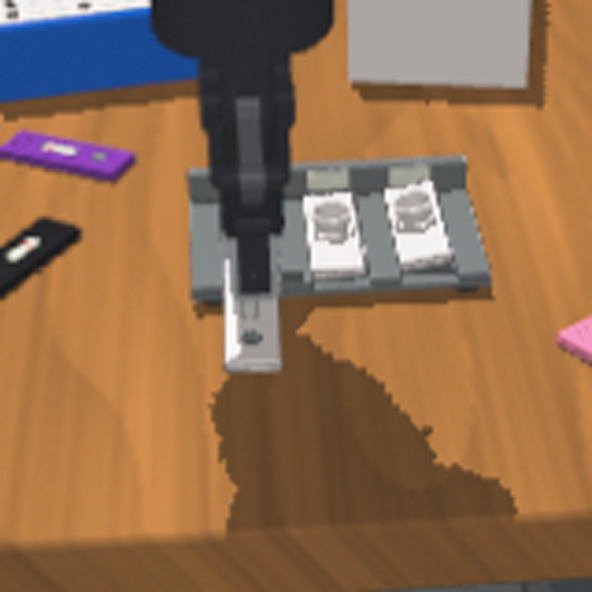

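>>> {"api": "carry_out", "payload": {
  "rows": [
    {"dx": 0,"dy": 0,"dz": 0.3,"ax": 0,"ay": 0,"az": 0,"hand": 0},
    {"dx": 0,"dy": 0,"dz": 0,"ax": 0,"ay": 0,"az": 0,"hand": 0}
  ]
}}

```text
clock: 11.9
position: [0.48, -0.1896, 0.0133]
orientation: [3.141, 0.014, 0.0]
force: [0.1, -0.6, 5.0]
gripper_width: -0.002
```

>>> {"api": "carry_out", "payload": {
  "rows": [
    {"dx": 0,"dy": 1,"dz": 0.15,"ax": 0,"ay": 0,"az": 0,"hand": 0},
    {"dx": 0,"dy": 1.5,"dz": 0.2,"ax": 0,"ay": 0,"az": 0,"hand": 0},
    {"dx": 0,"dy": 1.5,"dz": 0.2,"ax": 0,"ay": 0,"az": 0,"hand": 0}
  ]
}}

```text
clock: 12.2
position: [0.4801, -0.1929, 0.0128]
orientation: [-3.141, -0.015, -0.0]
force: [-0.2, 1.9, 6.6]
gripper_width: -0.001
```

```bash
python3 look.py 9
```

```text
[0.23447785 0.4754653  5.3398644 ] [ 0.48008683 -0.19320004  0.01277211]
```

View pics/s9.png

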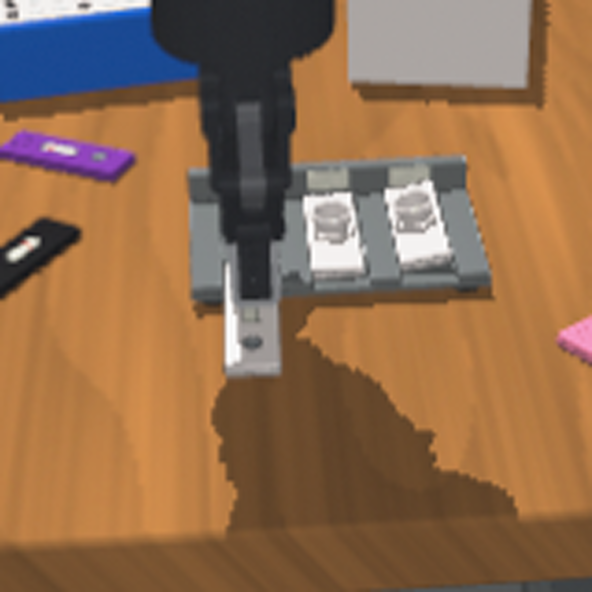

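>>> {"api": "carry_out", "payload": {
  "rows": [
    {"dx": 0,"dy": 1,"dz": 0.15,"ax": 0,"ay": 0,"az": 0,"hand": 0},
    {"dx": 0,"dy": 1.5,"dz": 0.18,"ax": 0,"ay": 0,"az": 0,"hand": 0},
    {"dx": 0,"dy": 1.5,"dz": 0.18,"ax": 0,"ay": 0,"az": 0,"hand": 0}
  ]
}}

```text
clock: 12.6
position: [0.4802, -0.1969, 0.0123]
orientation: [-3.141, -0.015, -0.001]
force: [-0.0, 1.9, 5.5]
gripper_width: 0.001
```

>>> {"api": "carry_out", "payload": {
  "rows": [
    {"dx": 0,"dy": 1.5,"dz": 0.15,"ax": 0,"ay": 0,"az": 0,"hand": 0},
    {"dx": 0,"dy": 1.5,"dz": 0.15,"ax": 0,"ay": 0,"az": 0,"hand": 0},
    {"dx": 0,"dy": 1.5,"dz": 0.15,"ax": 0,"ay": 0,"az": 0,"hand": 0}
  ]
}}

```text
clock: 12.9
position: [0.4803, -0.2013, 0.0119]
orientation: [-3.141, -0.015, -0.001]
force: [0.5, 1.7, 7.4]
gripper_width: -0.003
```

```bash
python3 look.py 10
```

```text
[0.60858204 0.64883514 5.79343354] [ 0.48020541 -0.20157006  0.01182486]
```

View pics/s10.png

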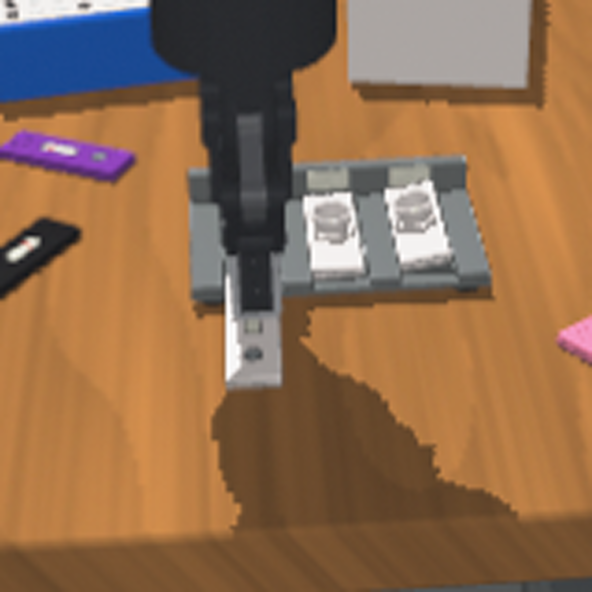

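>>> {"api": "carry_out", "payload": {
  "rows": [
    {"dx": 0,"dy": 1.5,"dz": 0.14,"ax": 0,"ay": 0,"az": 0,"hand": 0},
    {"dx": 0,"dy": 1.5,"dz": 0.14,"ax": 0,"ay": 0,"az": 0,"hand": 0},
    {"dx": 0,"dy": 1.5,"dz": 0.14,"ax": 0,"ay": 0,"az": 0,"hand": 0}
  ]
}}

```text
clock: 13.3
position: [0.4803, -0.2058, 0.0115]
orientation: [-3.141, -0.015, -0.001]
force: [0.9, 2.1, 5.7]
gripper_width: 0.001
```

>>> {"api": "carry_out", "payload": {
  "rows": [
    {"dx": 0,"dy": 1.5,"dz": 0.14,"ax": 0,"ay": 0,"az": 0,"hand": 0},
    {"dx": 0,"dy": 1.5,"dz": 0.14,"ax": 0,"ay": 0,"az": 0,"hand": 0}
  ]
}}

```text
clock: 13.5
position: [0.4796, -0.2092, 0.0107]
orientation: [-3.141, -0.015, 0.001]
force: [-0.3, -0.5, 0.3]
gripper_width: -0.003
```

```bash
python3 look.py 11
```

```text
[ 0.08747589 -0.57036925  0.13016294] [ 0.47949392 -0.20945592  0.01051286]
```

View pics/s11.png

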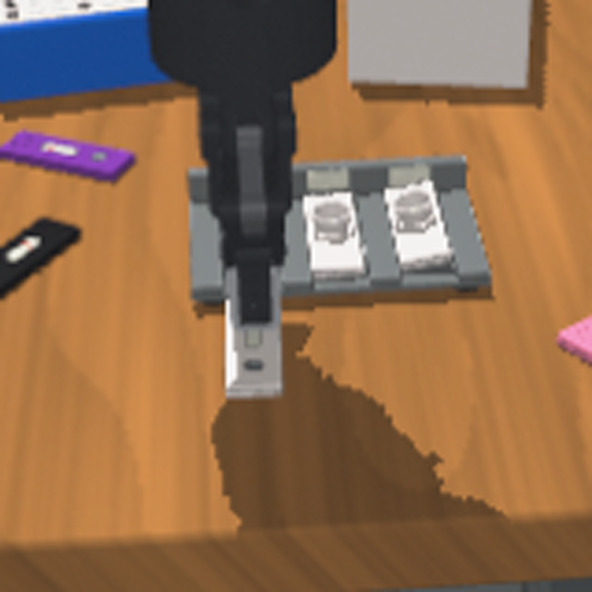

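Run:
```python
from h import *
for r,z in((389,.006),(397,.0)):print(ray('side',[[180+c/3.7,130+r/3.7] for c in(227,281)],z))
```

```text
[[ 0.46746416 -0.25360192  0.006     ]
 [ 0.48992115 -0.25561768  0.006     ]]
[[ 4.67234946e-01 -2.50828861e-01 -5.55111512e-17]
 [ 4.89856415e-01 -2.52853245e-01  0.00000000e+00]]
```

>>> {"api": "carry_out", "payload": {
  "rows": [
    {"dx": 0,"dy": 0,"dz": 0.6,"ax": 0,"ay": 0,"az": 0,"hand": 0},
    {"dx": 0,"dy": 0,"dz": 0.6,"ax": 0,"ay": 0,"az": 0,"hand": 0},
    {"dx": 0,"dy": 0,"dz": 0.6,"ax": 0,"ay": 0,"az": 0,"hand": 0},
    {"dx": 0,"dy": 0,"dz": 0.5,"ax": 0,"ay": 0,"az": 0,"hand": 0},
    {"dx": 0,"dy": 0,"dz": 0.4,"ax": 0,"ay": 0,"az": 0,"hand": 0},
    {"dx": 0,"dy": 0,"dz": 0.3,"ax": 0,"ay": 0,"az": 0,"hand": 0}
  ]
}}

```text
clock: 14.2
position: [0.4801, -0.2093, 0.0079]
orientation: [3.142, 0.014, 0.0]
force: [-0.3, 0.1, -0.4]
gripper_width: 0.0
```

>>> {"api": "carry_out", "payload": {
  "rows": [
    {"dx": -0.5,"dy": -3,"dz": 0,"ax": 0,"ay": 0,"az": 0,"hand": 0},
    {"dx": -0.5,"dy": -3,"dz": 0,"ax": 0,"ay": 0,"az": 0,"hand": 0},
    {"dx": 0,"dy": 0,"dz": 0.4,"ax": 0,"ay": 0,"az": 0,"hand": 0},
    {"dx": 0,"dy": 0,"dz": 0.3,"ax": 0,"ay": 0,"az": 0,"hand": 0},
    {"dx": 0,"dy": 0,"dz": 0.3,"ax": 0,"ay": 0,"az": 0,"hand": 0},
    {"dx": 0,"dy": 0,"dz": 0,"ax": 0,"ay": 0,"az": 0,"hand": 0}
  ]
}}

```text
clock: 14.8
position: [0.479, -0.2034, 0.0069]
orientation: [3.141, 0.014, -0.0]
force: [-0.6, -0.0, 0.5]
gripper_width: 0.002
```

>>> {"api": "carry_out", "payload": {
  "rows": [
    {"dx": 0,"dy": 0,"dz": 0.2,"ax": 0,"ay": 0,"az": 0,"hand": 0},
    {"dx": 0,"dy": 0,"dz": 0.2,"ax": 0,"ay": 0,"az": 0,"hand": 0}
  ]
}}

```text
clock: 15.0
position: [0.4791, -0.2034, 0.0065]
orientation: [3.142, 0.014, 0.0]
force: [0.2, -0.0, 0.2]
gripper_width: 0.001
```

>>> {"api": "carry_out", "payload": {
  "rows": [
    {"dx": 0,"dy": 0,"dz": 0.2,"ax": 0,"ay": 0,"az": 0,"hand": 0},
    {"dx": 0,"dy": 0,"dz": 0.2,"ax": 0,"ay": 0,"az": 0,"hand": 0},
    {"dx": 0,"dy": 0,"dz": 0,"ax": 0,"ay": 0,"az": 0,"hand": 0}
  ]
}}

```text
clock: 15.3
position: [0.479, -0.2033, 0.0062]
orientation: [3.142, 0.014, -0.0]
force: [0.1, 0.2, 0.9]
gripper_width: -0.0
```

>>> {"api": "carry_out", "payload": {
  "rows": [
    {"dx": 0,"dy": 0,"dz": 0.2,"ax": 0,"ay": 0,"az": 0,"hand": 0},
    {"dx": 0,"dy": 0,"dz": 0,"ax": 0,"ay": 0,"az": 0,"hand": 0}
  ]
}}

```text
clock: 15.5
position: [0.479, -0.2033, 0.0061]
orientation: [3.141, 0.014, 0.0]
force: [-1.2, 0.4, 4.9]
gripper_width: -0.005
```

>>> {"api": "carry_out", "payload": {
  "rows": [
    {"dx": 0,"dy": 0.7,"dz": 0.05,"ax": 0,"ay": 0,"az": 0,"hand": 0},
    {"dx": 0,"dy": 1.5,"dz": 0,"ax": 0,"ay": 0,"az": 0,"hand": 0},
    {"dx": 0,"dy": 2.5,"dz": 0,"ax": 0,"ay": 0,"az": 0,"hand": 0},
    {"dx": 0,"dy": 2.5,"dz": 0,"ax": 0,"ay": 0,"az": 0,"hand": 0},
    {"dx": 0,"dy": 2.5,"dz": 0,"ax": 0,"ay": 0,"az": 0,"hand": 0},
    {"dx": 0,"dy": 2.5,"dz": 0,"ax": 0,"ay": 0,"az": 0,"hand": 0},
    {"dx": 0,"dy": 2.5,"dz": 0,"ax": 0,"ay": 0,"az": 0,"hand": 0}
  ]
}}

```text
clock: 16.2
position: [0.4796, -0.2181, 0.0061]
orientation: [3.142, 0.015, 0.001]
force: [0.5, 2.1, 5.8]
gripper_width: -0.004
```

```bash
python3 look.py 12
```

```text
[0.67745273 0.57519922 4.90630538] [ 0.47963504 -0.2185989   0.00612264]
```

View pics/s12.png

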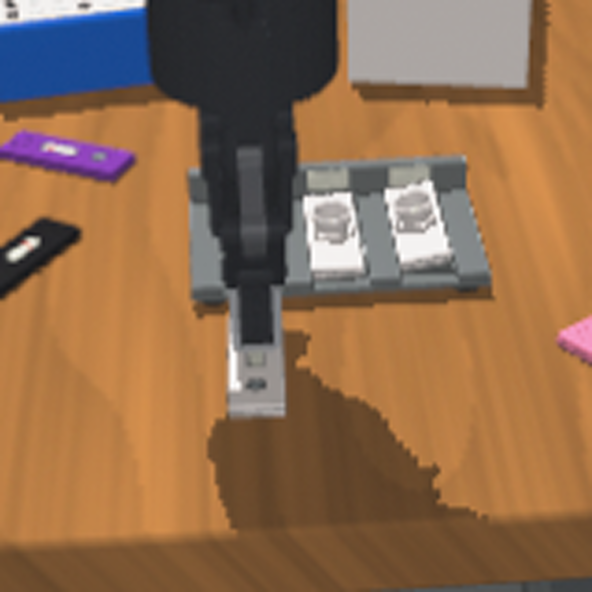

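>>> {"api": "carry_out", "payload": {
  "rows": [
    {"dx": 0,"dy": 1.5,"dz": 0,"ax": 0,"ay": 0,"az": 0,"hand": 0},
    {"dx": 0,"dy": 2.5,"dz": 0,"ax": 0,"ay": 0,"az": 0,"hand": 0},
    {"dx": 0,"dy": 3,"dz": 0,"ax": 0,"ay": 0,"az": 0,"hand": 0},
    {"dx": 0,"dy": 3,"dz": 0,"ax": 0,"ay": 0,"az": 0,"hand": 0},
    {"dx": 0,"dy": 3,"dz": 0,"ax": 0,"ay": 0,"az": 0,"hand": 0},
    {"dx": 0,"dy": 3,"dz": 0,"ax": 0,"ay": 0,"az": 0,"hand": 0},
    {"dx": 0,"dy": 3,"dz": 0,"ax": 0,"ay": 0,"az": 0,"hand": 0}
  ]
}}

```text
clock: 17.0
position: [0.4798, -0.2371, 0.0061]
orientation: [3.142, 0.015, 0.001]
force: [0.2, 2.5, 5.4]
gripper_width: -0.004
```

>>> {"api": "carry_out", "payload": {
  "rows": [
    {"dx": 0,"dy": 3,"dz": 0,"ax": 0,"ay": 0,"az": 0,"hand": 0},
    {"dx": 0,"dy": 3,"dz": 0,"ax": 0,"ay": 0,"az": 0,"hand": 0},
    {"dx": 0,"dy": 3,"dz": 0,"ax": 0,"ay": 0,"az": 0,"hand": 0},
    {"dx": 0,"dy": 3,"dz": 0,"ax": 0,"ay": 0,"az": 0,"hand": 0},
    {"dx": 0,"dy": 3,"dz": 0,"ax": 0,"ay": 0,"az": 0,"hand": 0},
    {"dx": 0,"dy": 3,"dz": 0,"ax": 0,"ay": 0,"az": 0,"hand": 0}
  ]
}}

```text
clock: 17.6
position: [0.48, -0.2551, 0.0061]
orientation: [3.142, 0.015, 0.001]
force: [0.3, 2.6, 4.8]
gripper_width: 0.001
```

```bash
python3 look.py 13
```

```text
[-0.04378806  0.26116485  4.60038663] [ 0.47994464 -0.25570697  0.00614941]
```

View pics/s13.png

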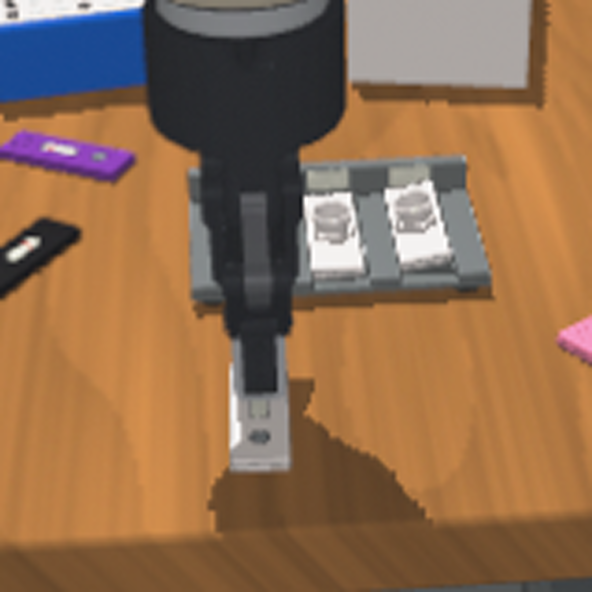

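>>> {"api": "carry_out", "payload": {
  "rows": [
    {"dx": 0,"dy": 1.5,"dz": 0.05,"ax": 0,"ay": 0,"az": 0,"hand": 0},
    {"dx": 0,"dy": 2.5,"dz": 0,"ax": 0,"ay": 0,"az": 0,"hand": 0},
    {"dx": 0,"dy": 3,"dz": 0,"ax": 0,"ay": 0,"az": 0,"hand": 0},
    {"dx": 0,"dy": 3,"dz": 0,"ax": 0,"ay": 0,"az": 0,"hand": 0},
    {"dx": 0,"dy": 3,"dz": 0,"ax": 0,"ay": 0,"az": 0,"hand": 0},
    {"dx": 0,"dy": 3,"dz": 0,"ax": 0,"ay": 0,"az": 0,"hand": 0},
    {"dx": 0,"dy": 3,"dz": 0,"ax": 0,"ay": 0,"az": 0,"hand": 0}
  ]
}}

```text
clock: 18.4
position: [0.4802, -0.274, 0.0061]
orientation: [-3.142, -0.015, -0.001]
force: [0.1, 3.5, 6.1]
gripper_width: 0.002
```

>>> {"api": "carry_out", "payload": {
  "rows": [
    {"dx": 0,"dy": 3,"dz": 0,"ax": 0,"ay": 0,"az": 0,"hand": 0},
    {"dx": 0,"dy": 3,"dz": 0,"ax": 0,"ay": 0,"az": 0,"hand": 0},
    {"dx": 0,"dy": 3,"dz": 0,"ax": 0,"ay": 0,"az": 0,"hand": 0},
    {"dx": 0,"dy": 3,"dz": 0,"ax": 0,"ay": 0,"az": 0,"hand": 0},
    {"dx": 0,"dy": 3,"dz": 0,"ax": 0,"ay": 0,"az": 0,"hand": 0}
  ]
}}

```text
clock: 18.9
position: [0.4803, -0.289, 0.0061]
orientation: [3.142, 0.015, 0.001]
force: [-0.6, 3.2, 5.3]
gripper_width: 0.0
```

```bash
python3 look.py 14
```

```text
[-0.2788446   0.21239025  5.35292675] [ 0.4802387  -0.28965     0.00613234]
```

View pics/s14.png

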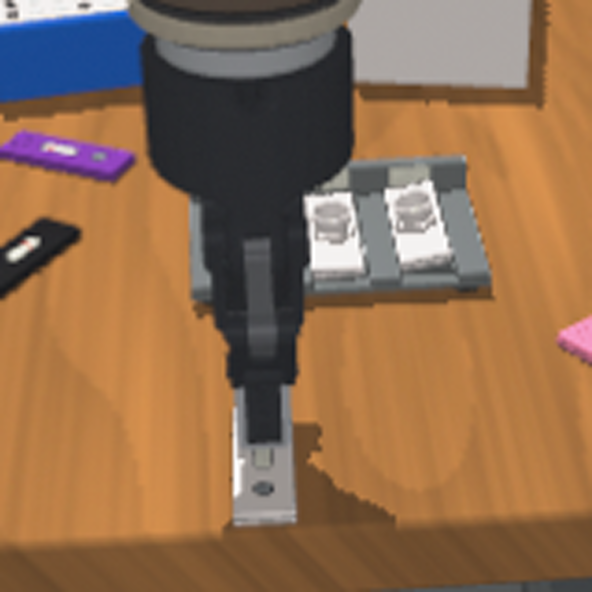

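>>> {"api": "carry_out", "payload": {
  "rows": [
    {"dx": 0,"dy": 1.5,"dz": 0,"ax": 0,"ay": 0,"az": 0,"hand": 0},
    {"dx": 0,"dy": 2.5,"dz": 0,"ax": 0,"ay": 0,"az": 0,"hand": 0},
    {"dx": 0,"dy": 3,"dz": 0,"ax": 0,"ay": 0,"az": 0,"hand": 0},
    {"dx": 0,"dy": 3,"dz": 0,"ax": 0,"ay": 0,"az": 0,"hand": 0},
    {"dx": 0,"dy": 3,"dz": 0,"ax": 0,"ay": 0,"az": 0,"hand": 0},
    {"dx": 0,"dy": 3,"dz": 0,"ax": 0,"ay": 0,"az": 0,"hand": 0},
    {"dx": 0,"dy": 3,"dz": 0,"ax": 0,"ay": 0,"az": 0,"hand": 0},
    {"dx": 0,"dy": 3,"dz": 0,"ax": 0,"ay": 0,"az": 0,"hand": 0},
    {"dx": 0,"dy": 3,"dz": 0,"ax": 0,"ay": 0,"az": 0,"hand": 0},
    {"dx": 0,"dy": 3,"dz": 0,"ax": 0,"ay": 0,"az": 0,"hand": 0}
  ]
}}

```text
clock: 20.0
position: [0.4805, -0.317, 0.0062]
orientation: [-3.142, -0.015, -0.001]
force: [-0.5, 2.7, 6.2]
gripper_width: 0.0
```

```bash
python3 look.py 15
```

```text
[0.28183839 0.01171358 5.51271081] [ 0.48044569 -0.3176724   0.00615696]
```

View pics/s15.png

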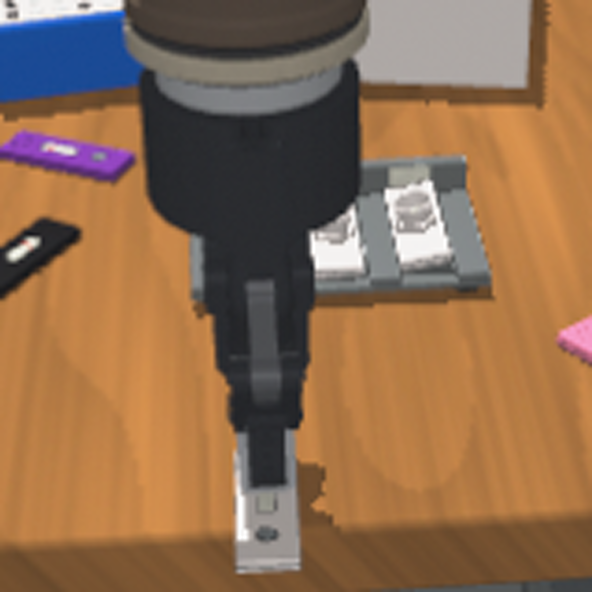

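>>> {"api": "carry_out", "payload": {
  "rows": [
    {"dx": 0,"dy": 2,"dz": 0,"ax": 0,"ay": 0,"az": 0,"hand": 0},
    {"dx": 0,"dy": 3,"dz": 0,"ax": 0,"ay": 0,"az": 0,"hand": 0},
    {"dx": 0,"dy": 3,"dz": 0,"ax": 0,"ay": 0,"az": 0,"hand": 0},
    {"dx": 0,"dy": 3,"dz": 0,"ax": 0,"ay": 0,"az": 0,"hand": 0},
    {"dx": 0,"dy": 3,"dz": 0,"ax": 0,"ay": 0,"az": 0,"hand": 0},
    {"dx": 0,"dy": 3,"dz": 0,"ax": 0,"ay": 0,"az": 0,"hand": 0},
    {"dx": 0,"dy": 3,"dz": 0,"ax": 0,"ay": 0,"az": 0,"hand": 0},
    {"dx": 0,"dy": 3,"dz": 0,"ax": 0,"ay": 0,"az": 0,"hand": 0}
  ]
}}

```text
clock: 20.9
position: [0.4807, -0.34, 0.0061]
orientation: [3.142, 0.015, 0.001]
force: [1.6, 1.4, 5.7]
gripper_width: 0.004
```

>>> {"api": "carry_out", "payload": {
  "rows": [
    {"dx": 0,"dy": 3,"dz": 0,"ax": 0,"ay": 0,"az": 0,"hand": 0},
    {"dx": 0,"dy": 3,"dz": 0,"ax": 0,"ay": 0,"az": 0,"hand": 0},
    {"dx": 0,"dy": 3,"dz": 0,"ax": 0,"ay": 0,"az": 0,"hand": 0},
    {"dx": 0,"dy": 3,"dz": 0,"ax": 0,"ay": 0,"az": 0,"hand": 0},
    {"dx": 0,"dy": 3,"dz": 0,"ax": 0,"ay": 0,"az": 0,"hand": 0}
  ]
}}

```text
clock: 21.4
position: [0.48, -0.3552, 0.0054]
orientation: [-3.141, -0.014, 0.001]
force: [-0.5, 0.2, -0.2]
gripper_width: -0.001
```

Run:
```python
from h import *
s,_=capture('side');print(robot.get_state()['force'],robot.get_state()['position'])
cv2.imwrite('pics/s16.png',cv2.resize(s[200:420,150:400],None,fx=2.7,fy=2.7,interpolation=2))
```

```text
[ 0.19966034 -1.55726416 -0.06284923] [ 0.47992926 -0.3557522   0.00544598]
```

View pics/s16.png

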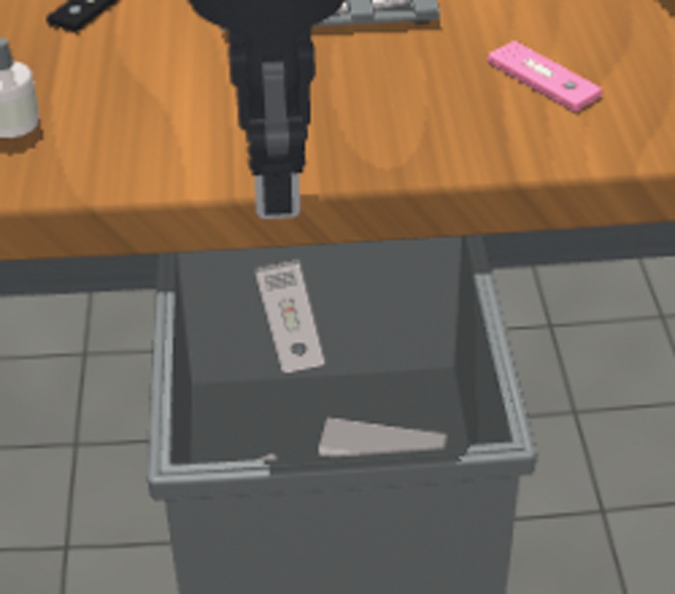

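It is falling into the bin. I'll raise the hand clear and check again.

>>> {"api": "carry_out", "payload": {
  "rows": [
    {"dx": 0,"dy": 5,"dz": -10,"ax": 0,"ay": 0,"az": 0,"hand": 0},
    {"dx": 0,"dy": 5,"dz": -15,"ax": 0,"ay": 0,"az": 0,"hand": 0},
    {"dx": 0,"dy": 5,"dz": -20,"ax": 0,"ay": 0,"az": 0,"hand": 0},
    {"dx": 0,"dy": 10,"dz": -20,"ax": 0,"ay": 0,"az": 0,"hand": 0},
    {"dx": 0,"dy": 20,"dz": -20,"ax": 0,"ay": 0,"az": 0,"hand": 0},
    {"dx": 0,"dy": 30,"dz": -20,"ax": 0,"ay": 0,"az": 0,"hand": 0},
    {"dx": 0,"dy": 30,"dz": -20,"ax": 0,"ay": 0,"az": 0,"hand": 0},
    {"dx": -20,"dy": 30,"dz": -20,"ax": 0,"ay": 0,"az": 0,"hand": 0},
    {"dx": -30,"dy": 30,"dz": 0,"ax": 0,"ay": 0,"az": 0,"hand": 0},
    {"dx": -30,"dy": 30,"dz": 0,"ax": 0,"ay": 0,"az": 0,"hand": 0},
    {"dx": -30,"dy": 20,"dz": 0,"ax": 0,"ay": 0,"az": 0,"hand": 0},
    {"dx": -30,"dy": 10,"dz": 0,"ax": 0,"ay": 0,"az": 0,"hand": 0},
    {"dx": -30,"dy": 0,"dz": 0,"ax": 0,"ay": 0,"az": 0,"hand": 0},
    {"dx": 0,"dy": 0,"dz": 0,"ax": 0,"ay": 0,"az": 0,"hand": 0}
  ]
}}

```text
clock: 22.85
position: [0.3061, -0.5835, 0.1514]
orientation: [3.141, 0.004, -0.005]
force: [-0.5, 0.2, 0.6]
gripper_width: -0.0
```

Run:
```python
from h import *
s,_=capture('side');t,_=capture('top');print(robot.get_state()['force'],robot.get_state()['clock'])
cv2.imwrite('pics/s17.png',s);cv2.imwrite('pics/t17.png',t)
```

```text
[ 1.07879523  0.1024732  -0.14559004] 22.95
```

View pics/s17.png

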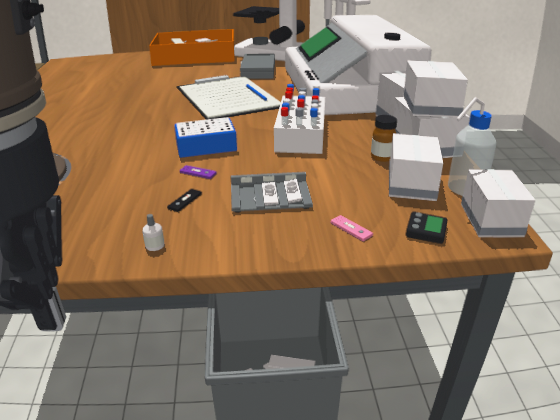

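View pics/t17.png

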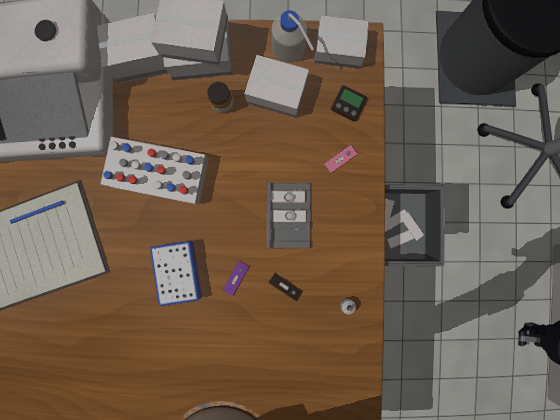

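Run:
```python
from h import *
a=cv2.imread('pics/top0.png');b=cv2.imread('pics/t17.png')
cv2.imwrite('pics/cmp.png',np.hstack([cv2.resize(x[175:275,375:455],None,fx=4.8,fy=4.8,interpolation=2) for x in(a,b)]))
d=cv2.absdiff(a,b).max(2)>40;d[330:]=0
n,l,st,c=cv2.connectedComponentsWithStats(d.astype(np.uint8));print([s.tolist() for s in st[1:] if s[4]>8])
```

```text
[[385, 209, 21, 22, 165], [512, 227, 48, 40, 663], [273, 229, 34, 12, 361], [524, 266, 30, 31, 238], [450, 268, 66, 33, 204], [437, 301, 11, 5, 15], [512, 300, 8, 7, 14], [451, 308, 59, 22, 153], [520, 320, 40, 10, 248]]
```

View pics/cmp.png

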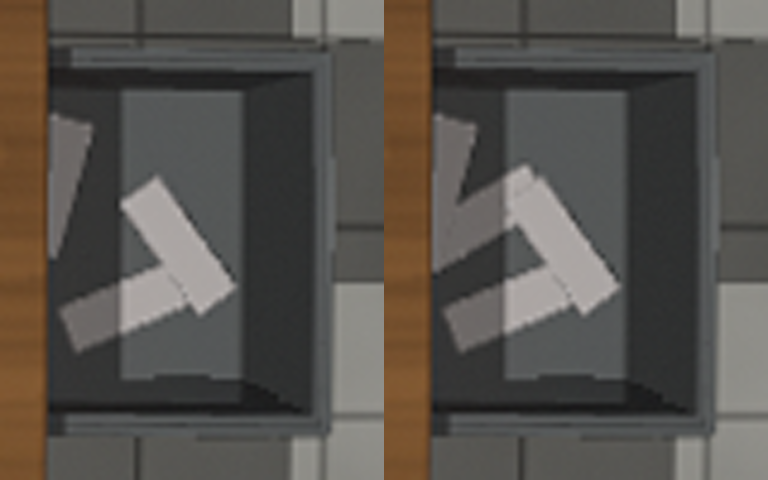

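The cassette lies in the bin as a new slab. On the bench, only its empty lane has changed; the other differences are the arm and its shadow.

```bash
python3 -c "
from workcell import order
print(order.finish_job())"
```

```text
the job is handed in; nothing more can be done
None
```

The flat white cassette is in the waste bin, and the job was handed in at about 23 s of the 72 s allowed. I pressed on it with shut fingertips, dragged it out of its lane (about 9 N in the lane, 5–6 N on the bench), followed it down the step, and slid it over the right-hand edge.

**Last checks:** Before/after top pictures show a new slab in the bin. On the bench only the emptied lane differs; the cup tests, bottle, timer, boxes and look-alikes have not moved. The hand was clear and touching nothing.

**What went wrong:**
- **First drag slipped:** it was too light at about 5 N, and the fingertips slid over the cassette. I lifted, repositioned and pressed harder.
- **More slip in the lane:** the cassette also lagged the fingers by a few mm there. Once it was on the bench I lifted the fingers and set them back to about 15 mm behind its middle.

The highest force I read was about 11 N, against the 20 N crack limit. Forces were only read at the end of each move, so short peaks in between were not seen.

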